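Hang the soaking basket in the draining stand and lock its bayonet

ROBOT

A 7-joint arm with a two-finger parallel gripper is mounted at the origin on a cart in front of the work surface, level with it; the furniture and walls round the work are solid. World frame = base frame: x ahead of the robot, y to its left, z up, the work surface at z = 0. Lengths are in m, angles in rad, forces in N, time in s.
With the tool pointing down it reaches from about 0.425 to 0.875 m from the base axis. Payload 4.7 kg.
Tool frame: the origin (TCP) lies between the finger pads; the fingertips stand 14 mm ahead of it and the grasp point (between the pads) lies 5 mm behind it; z points along the fingers, y is the line along which they close (so a half turn about z gives the same grasp; the last joint's range is limited). The gripper opens to 87 mm and grips with 3 to 60 N. Pads are 19 mm wide; open, the fingers measure 117 mm over their backs; the gripper's body (75 mm by 190 mm) begins 51 mm behind the grasp point.
Start: joints at [0.014, 0.321, -0.07, 1.45, 0.023, 1.371, -0.057], TCP at [0.65, -0, 0.237] pointing down, gripper open.
Joint ranges: [-2.86, 2.86], [-0.3, 2.09], [-1.38, 1.24], [0.06, 2.45], [-1.56, 4.7], [0.09, 2.05], [-2.69, 2.69]. Speed limits (rad/s): [2.57, 2.57, 3.14, 3.14, 3.14, 3.14, 3.14].

INTERFACE

Orientations are given as a rotation vector (axis times angle).
In Python, from bench import ctrl gives the robot as it stands.
- The arm moves only by the tool step_arm, never from a script. Its argument "commands" is a list of rows, each an object with "travel": the shift along the tool's x, y, z in m, a list of three; "turn": the turn, a rotation vector about the tool's x, y, z in degrees, a list of three. A call has 1 to 5 rows; each row is the pose to reach, as a shift and turn from the pose commanded when the call began, along the tool's axes at that moment; what a row does not reach only later rows make up. A row lasts 1/10 s, in which the tool goes at most 50 mm and 8.59 degrees, less where a joint would pass 70% of its speed; a pose out of reach is approached as far as the arm can. A call with a gripper value outside its range is refused whole. "gripper" is the opening, from 0 (shut) to 1 (fully open), set as the call begins (left out, the last holds). The fingers move at their own pace and stop on an object; "force" is the grip in N (left out, the last holds). Time passes only in rows, so rows that repeat a pose let the fingers close. It gives the time, the measured TCP pose, the force, the opening and the grip force at its end, in the units of the state.
- ctrl.get_state(): the state, without advancing time (a new reading comes with each control period).
- ctrl.get_image(name): name is "scene" or "side" or "wrist"; returns the picture (420x560x3 uint8, red, green, blue); there is no depth.
- ctrl.camera_model(name): a dict with "fx", "fy", "cx", "cy" (pixels), "R" (3x3) and "t" (3): a world point X has camera coordinates R X + t; the wrist camera has in their place "T_tool_cam" (4x4, takes a point from camera to tool coordinates, whose origin is the TCP and whose axes are the flange's). Camera axes: x right, y down, z forward; pixel columns grow to the right and rows downward; lengths in m; the calibration is good to about 2 mm. A picture is of the moment at which its call begins: read the wrist's pose just before it. camera_model takes no time and is no camera call.
- ctrl.close_job(): hands the job in; it is judged then, once.
The state is a dict: "time": time; "joint_positions": joint angles; "qd": joint speeds; "joint_torque": joint torques, N m; "position": TCP position; "tool_rot": TCP orientation; "ft_force": force on the tool from outside, world axes, zero at the start; "torque": the same for the moment, N m; "grip_width": opening from 0.0 (shut) to 1.0 (fully open); "grip_force": force on a finger pad.
Only numpy, scipy, OpenCV 4.12 (cv2) and the standard library are available. Lean on these libraries where they do the work, as an engineer would, in place of code of your own. Each camera call takes 0.05 s, during which the arm holds its last target. There are 200 camera calls.

TASK

Hang the steel soaking basket in the collar of the draining stand: let its two lugs down through the collar's slots on to the ledge inside, then turn it clockwise (seen from above) under light pressure until both lugs drop into the hidden locking notches, and let go of it. Be gentle with the collar, never leaning on it or forcing the turn, and leave the bottles and the tip box where they stand.

Things in the scene. Friction and masses are not known exactly. Their poses are not given: they have to be found in the camera images.
- basket: Loose round steel basket with black slits, 0.15 to 0.31 kg, 112 mm high, upright on the worktop at the start. Origin: centre of its underside, z up. Cup radius 26.5 mm at the foot, widening to 33 mm at 34 mm height, then straight to the rim at 60 mm. Two brass lugs stand out along its +x and -x; above it a blue grip bar runs along its x. A half turn about z changes nothing.
- bar (a point): Centre of the basket's blue grip bar, 100 mm above the basket's origin; axes those of the basket. The bar is 66 mm long (along x), 12 mm thick (along y) and 24 mm high, on two posts at x = +-29 mm, open for 28 mm below it between them; pinch it across y from above.
- lug (a point): Underside of the basket's +x lug, 38 mm out, 45 mm above the basket's origin. Each of the two opposite lugs is 10 mm wide, 7 mm high and reaches out to a radius of 43 mm.
- stand: Fixed draining stand: round grey base (120 mm), four steel posts, on them a closed aluminium bayonet collar (108 mm outside, bore 71 mm) from 69 to 96.5 mm height, on rubber buffers that give 1 mm per 6 N pressed. Origin on its axis at the worktop, z up. With the lugs on the ledge the basket's origin is 36 mm above the stand's; in the notches 30 mm, and it can no longer be turned.
- collar (a point): Centre of the collar's top face, on the stand's axis, 96.5 mm above the worktop; axes those of the stand. The face is a 4 mm flange (underside at 92.5 mm) that covers the track of the lugs except at the two slots.
- slot (a point): Middle of the +x entry slot in the collar's top face, 41 mm from the axis; the other is opposite, on -x. Each is 17 mm wide, reaches out to radius 46.5 mm and lies between two red dots.
- ledge (a point): On the stand's axis at the height of the ledge's flat top, 81 mm. From the slots the track is open clockwise only, for about 75 degrees. Each lug's notch (18 mm wide, 6 mm deep) lies in the ledge somewhere between 33 and 63 degrees clockwise of its slot, the two opposite each other; the angle differs from stand to stand and no pose tells it: feel for it.
- stain_blue: Loose reagent bottle, blue, 60 mm diameter, 145 mm tall, origin at the centre of its underside. A bystander.
- stain_violet: Loose reagent bottle, violet, 60 mm diameter, 145 mm tall, origin at the centre of its underside. A bystander.
- oil_bottle: Loose small brown bottle with black cap, 34 mm diameter, 78 mm tall, origin at the centre of its underside. A bystander.
- tips: Loose blue pipette-tip box with grey lid, 80 x 118 x 86 mm, origin at the centre of its underside. A bystander.

How it is judged:
On the way:
1. the basket hangs level in the collar with its lugs on the ledge, not yet in the notches (z of basket in the frame of stand between 0.0335 and 0.0405 m and horizontal distance between basket and stand below 0.006 m and angle between basket's own z axis and vertical below 0.1 rad), for 0.2 s.
At the end, for the whole second after the job is handed in: The basket hangs in the collar at rest with both lugs down in the notches: its origin is 27 to 32.5 mm above the stand's (30 when home), within 6 mm of the stand's axis, tilted less than 0.06 rad (z of basket in the frame of stand between 0.027 and 0.0325 m and horizontal distance between basket and stand below 0.006 m and angle between basket's own z axis and vertical below 0.06 rad and linear speed of basket below 0.02 m/s and angular speed of basket below 0.2 rad/s); the robot touches nothing.
It fails at once if the basket is pressed or forced against the stand with more than 30 N (contact force between basket and stand above 30 N).
It fails at once if the robot's arm or fingers push on the stand with more than 15 N (contact force between any of the arm, the fingers and stand above 15 N).
It fails at once if a bottle or the tip box is moved more than 25 mm (distance of any of stain_blue, stain_violet, oil_bottle, tips from where it was at the start of the episode above 0.025 m).
It also fails if it takes over 58 s, if anything falls off the work surface, if the arm or the gripper's body presses on something with over 40 N, if the wrist force passes 120 N, or if a joint passes its speed limit or range.

## Working session

There is one attempt and no reset: what is moved stays moved. The work goes in short steps, Python scripts to look and compute and a tool call to move; the robot and the scene stay as the last step left them, time stands still between calls to the robot, and variables do not carry over. Pictures are saved under pics/ and viewed, at most 10 in all, crops included, and the job is handed in when it is done.

Besides the shell and the picture viewer there is one more tool, called after "Call:" in YAML: its name, and indented under it one key for each argument. step_arm: Moves the arm, as the interface text tells. Its arguments: {"type":"object","properties":{"commands":{"type":"array"},"gripper":{"type":"number"},"force":{"type":"number"}},"required":["commands"]}

```bash
mkdir -p pics; ls
python3 - <<'E'
from bench import ctrl
import cv2,numpy as np
s=ctrl.get_state(); print(s)
for n in ("scene","side","wrist"):
    im=ctrl.get_image(n); cv2.imwrite(f"pics/{n}0.png",im[:,:,::-1]); m=ctrl.camera_model(n); print(n,{k:np.round(v,4).tolist() for k,v in m.items()})
E
```

```text
pics
{'time': 0.0, 'joint_positions': array([ 0.01412959,  0.32187329, -0.07007036,  1.45169435,  0.02261107,
        1.37080183, -0.05693385]), 'qd': array([-0.00067954, -0.00123697,  0.00124746, -0.00028847, -0.00096228,
       -0.00206797, -0.00067679]), 'joint_torque': array([-2.58547143e-04, -4.91284704e+01, -4.03903294e-01, -3.12526345e+01,
       -6.40594075e-02,  4.37659642e-02,  1.61017233e-04]), 'position': array([ 6.49461078e-01, -8.10824085e-05,  2.35419011e-01]), 'tool_rot': array([-2.22055345, -2.22045606,  0.00233282]), 'ft_force': array([-0.47136298,  0.24385727, -0.59639201]), 'torque': array([-0.03762183, -0.01390378,  0.00104066]), 'grip_force': 0.0, 'grip_width': 1.0022510286345303}
scene {'fx': 484.6428, 'fy': 484.6428, 'cx': 280.7165, 'cy': 216.2097, 'R': [[0.8224, -0.5687, -0.0163], [-0.4436, -0.6231, -0.6441], [0.3561, 0.537, -0.7648]], 't': [-0.5276, 0.2649, 1.1806]}
side {'fx': 514.858, 'fy': 514.858, 'cx': 276.1853, 'cy': 216.1427, 'R': [[0.8407, -0.5415, -0.0074], [-0.2477, -0.3723, -0.8944], [0.4815, 0.7538, -0.4472]], 't': [-0.5422, 0.1909, 1.1164]}
wrist {'fx': 322.7201, 'fy': 322.7201, 'cx': 277.9538, 'cy': 208.0752, 'T_tool_cam': [[0.0019, -0.9672, -0.2539, 0.0696], [1.0, 0.0022, -0.0008, -0.0019], [0.0013, -0.2539, 0.9672, -0.1487], [0.0, 0.0, 0.0, 1.0]]}
```

View pics/scene0.png

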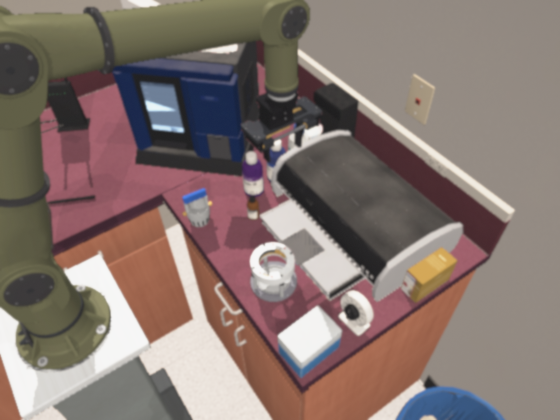

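View pics/wrist0.png

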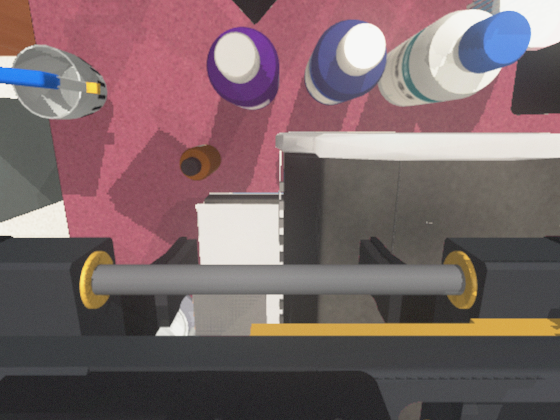

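View pics/side0.png

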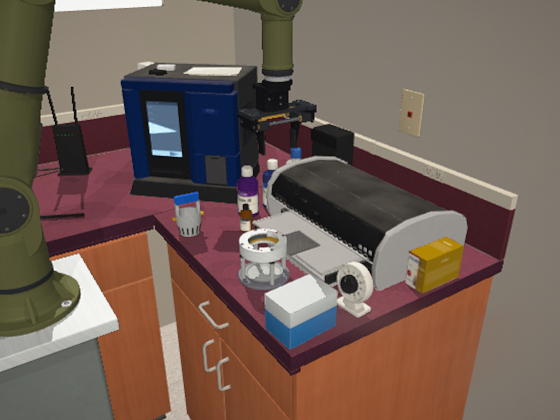

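```bash
cat > h.py <<'E'
from bench import ctrl
import cv2,numpy as np
from scipy.spatial.transform import Rotation as Rn
def cam(name,s=None):
    m=ctrl.camera_model(name); K=np.array([[m['fx'],0,m['cx']],[0,m['fy'],m['cy']],[0,0,1]])
    if 'R' in m: R,t=np.array(m['R']),np.array(m['t'])
    else:
        T=np.eye(4); T[:3,:3]=Rn.from_rotvec(s['tool_rot']).as_matrix(); T[:3,3]=s['position']
        W=np.linalg.inv(T@np.array(m['T_tool_cam'])); R,t=W[:3,:3],W[:3,3]
    return K,R,t
def ray(c,uv,z):
    K,R,t=c; o=-R.T@t; d=R.T@np.linalg.inv(K)@np.array([*uv,1.]); return o+d*(z-o[2])/d[2]
def proj(c,P):
    K,R,t=c; p=(np.atleast_2d(P)@R.T+t)@K.T; return p[:,:2]/p[:,2:]
E
python3 - <<'E'
from h import *
s=ctrl.get_state()
S,D,W=cam('scene'),cam('side'),cam('wrist',s)
for n,a,b,z in [('bar',(196,194),(187,199),.112),('collar',(273,262),(263,243),.0965),('violet top',(251,157),(247,171),.145),('oil top',(254,200),(246,209),.078),('tips',(311,328),(300,292),.086)]:
    print(n,ray(S,a,z).round(3),ray(D,b,z).round(3))
print('wrist violet',ray(W,(237,57),.145).round(3),'oil',ray(W,(191,166),.078).round(3),'blue',ray(W,(361,48),.145).round(3),'bar yellow?',ray(W,(92,88),.05).round(3), ray(W,(45,78),.112).round(3))
E
```

```text
bar [0.434 0.096 0.112] [0.424 0.081 0.112]
collar [ 0.484 -0.197  0.097] [ 0.481 -0.201  0.097]
violet top [0.614 0.101 0.145] [0.61  0.092 0.145]
oil top [0.564 0.014 0.078] [0.555 0.006 0.078]
tips [ 0.458 -0.386  0.086] [ 0.45  -0.389  0.086]
wrist violet [0.619 0.113 0.145] oil [0.565 0.03  0.078] blue [0.703 0.119 0.145] bar yellow? [0.465 0.103 0.05 ] [0.463 0.104 0.112]
```

Call:
step_arm:
  commands:
    - {"travel": [-0.04, -0.025, 0], "turn": [0, 0, 0]}
    - {"travel": [-0.08, -0.05, 0], "turn": [0, 0, 0]}
    - {"travel": [-0.12, -0.075, 0], "turn": [0, 0, 0]}
    - {"travel": [-0.16, -0.1, 0], "turn": [0, 0, 0]}
    - {"travel": [-0.2, -0.125, 0], "turn": [0, 0, 0]}

```text
time: 0.65
position: [0.5236, -0.2014, 0.2364]
tool_rot: [-2.221, -2.222, 0.0]
ft_force: [0.7, -0.9, 0.3]
grip_width: 0.999
grip_force: 0.0
```

Call:
step_arm:
  commands:
    - {"travel": [-0.035, -0.02, 0], "turn": [0, 0, 0]}
    - {"travel": [-0.07, -0.04, 0], "turn": [0, 0, 0]}
    - {"travel": [-0.07, -0.04, 0], "turn": [0, 0, 0]}
    - {"travel": [-0.07, -0.04, 0], "turn": [0, 0, 0]}

```text
time: 1.05
position: [0.4843, -0.2709, 0.2364]
tool_rot: [-2.224, -2.218, -0.0]
ft_force: [0.1, -0.3, 0.2]
grip_width: 1.001
grip_force: 0.0
```

Run:
```python
from h import *
import pickle
s=ctrl.get_state(); im=ctrl.get_image('wrist'); cv2.imwrite('pics/w1.png',im[:,:,::-1]); pickle.dump(s,open('w1.pkl','wb')); print(s['time'],s['position'],s['tool_rot'],s['joint_positions'])
```

```text
1.05 [ 0.48430921 -0.27090333  0.23644301] [-2.22435261e+00 -2.21811289e+00 -4.23347036e-04] [ 0.35506364  0.11790231  0.11672889  1.69591954 -0.0144686   1.32878406
  0.4716507 ]
```

Call:
step_arm:
  commands:
    - {"travel": [0.048, -0.006, 0], "turn": [0, 0, 0]}
    - {"travel": [0.096, -0.012, 0], "turn": [0, 0, 0]}
    - {"travel": [0.144, -0.018, 0], "turn": [0, 0, 0]}
    - {"travel": [0.19, -0.025, 0], "turn": [0, 0, 0]}
    - {"travel": [0.235, -0.033, 0], "turn": [0, 0, 0]}

```text
time: 1.6
position: [0.4517, -0.0311, 0.2366]
tool_rot: [2.217, 2.226, 0.0]
ft_force: [0.7, 0.3, 0.4]
grip_width: 0.999
grip_force: 0.0
```

Call:
step_arm:
  commands:
    - {"travel": [0.03, -0.005, 0], "turn": [0, 0, 0]}
    - {"travel": [0.03, -0.005, 0], "turn": [0, 0, 0]}
    - {"travel": [0.03, -0.005, 0], "turn": [0, 0, 0]}

```text
time: 1.9
position: [0.447, -0.0033, 0.2366]
tool_rot: [2.216, 2.226, -0.0]
ft_force: [-0.3, -1.4, 0.6]
grip_width: 0.997
grip_force: 0.0
```

Run:
```python
from h import *
import pickle
s=ctrl.get_state(); im=ctrl.get_image('wrist'); cv2.imwrite('pics/w2.png',im[:,:,::-1]); pickle.dump(s,open('w2.pkl','wb')); print(s['time'],s['position'],s['tool_rot'],s['joint_positions'])
```

```text
1.9 [ 0.44703599 -0.0032626   0.23660422] [ 2.21585967e+00  2.22609877e+00 -3.59577047e-04] [ 0.10292947 -0.10676841 -0.14427846  1.91958394 -0.01513956  1.32743226
 -0.03228414]
```

View pics/w1.png

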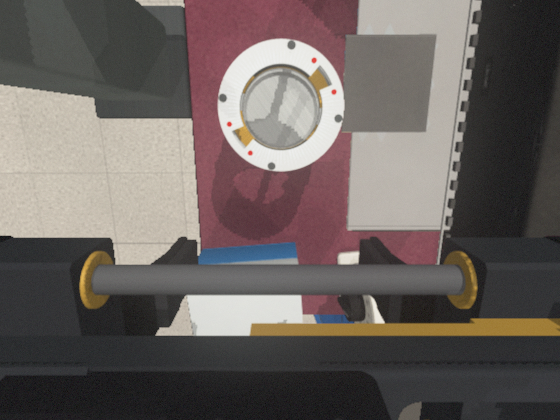

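View pics/w2.png

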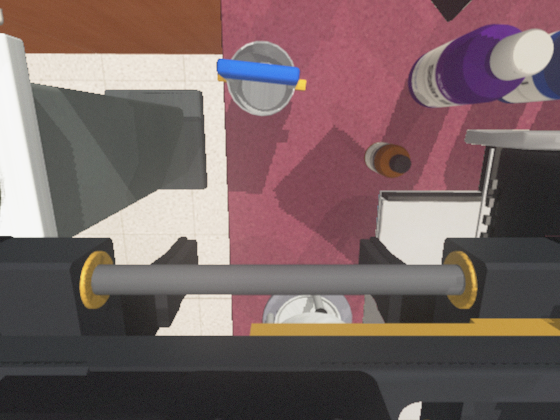

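Run:
```python
from h import *
import pickle
from scipy.optimize import minimize
s=pickle.load(open('w1.pkl','rb')); W=cam('wrist',s)
h=cv2.imread('pics/w1.png'); b,g,r=[h[:,:,i].astype(int) for i in range(3)]
m=((r-g>90)&(r-b>90)).astype(np.uint8); m[200:]=0;m[:,:205]=0;m[:,355:]=0
n,l,st,c=cv2.connectedComponentsWithStats(m); 
P=[]
for i in range(1,n):
    if st[i,4]>=6: p=ray(W,c[i],.0965); P.append(p); print(c[i].round(1),st[i,4],p.round(4))
P=np.array(P); 
if len(P)==4:
    C=P.mean(0); print('C',C,'r',np.linalg.norm(P-C,axis=1),'ang',np.degrees(np.arctan2(*(P-C)[:,1::-1].T)))
white=((g>190)&(r>190)&(b>170)).astype(np.uint8); white[200:]=0;white[:,:205]=0;white[:,347:]=0
cs,_=cv2.findContours(white,cv2.RETR_EXTERNAL,cv2.CHAIN_APPROX_NONE); k=max(cs,key=cv2.contourArea); e=cv2.fitEllipse(k); print('ellipse',e,ray(W,e[0],.0965))
s=pickle.load(open('w2.pkl','rb')); W=cam('wrist',s)
h=cv2.imread('pics/w2.png'); b,g,r=[h[:,:,i].astype(int) for i in range(3)]
m=((b-r>90)).astype(np.uint8); m[130:]=0; m[:,:200]=0; m[:,320:]=0
print(m.sum(),cv2.minAreaRect(np.argwhere(m)[:,::-1].astype(np.float32)))
box=np.array([[i*.033,j*.006,.1+k*.012] for i in(-1,1) for j in(-1,1) for k in(-1,1)])
def cost(q):
    a=q[2]; R=np.array([[np.cos(a),-np.sin(a),0],[np.sin(a),np.cos(a),0],[0,0,1]])
    p=proj(W,box@R.T+[q[0],q[1],0]); z=np.zeros((1680,2240),np.uint8)
    hull=cv2.convexHull((p*4+1.5).astype(np.float32)).round().astype(np.int32); cv2.fillConvexPoly(z,hull,1)
    z=cv2.resize(z.astype(np.float32),(560,420),interpolation=cv2.INTER_AREA); return np.abs(z-m).sum()
best=min((minimize(cost,[.43,.09,a],method='Nelder-Mead',options=dict(initial_simplex=[[.43,.09,a],[.44,.09,a],[.43,.1,a],[.43,.09,a+.1]])) for a in (-.3,-.1,.1)),key=lambda o:o.fun)
print(best.x,np.degrees(best.x[2]),best.fun)
y=((r-b>110)&(g-b>60)).astype(np.uint8); y[130:]=0;y[:,:200]=0;y[:,320:]=0
n,l,st,c=cv2.connectedComponentsWithStats(y)
for i in range(1,n):
    if st[i,4]>8: print('lug',c[i],st[i,4],ray(W,c[i],.052))
```

```text
[313.6  59.9] 17 [ 0.5117 -0.1506  0.0965]
[333.5  91.5] 16 [ 0.5292 -0.1752  0.0965]
[228.9 123.5] 15 [ 0.4398 -0.2013  0.0965]
[249.7 152.5] 14 [ 0.4572 -0.2261  0.0965]
C [ 0.48447841 -0.18833201  0.0965    ] r [0.04653337 0.04658021 0.04655445 0.04659772] ang [  54.19254413   16.31190768 -163.77619844 -125.75746993]
ellipse ((280.57391357421875, 104.6186294555664), (123.78337860107422, 129.84178161621094), 2.30391001701355) [ 0.48450374 -0.18577167  0.0965    ]
1296 ((257.44512939453125, 70.49390411376953), (82.27149200439453, 16.123003005981445), 6.340191841125488)
[ 0.42856084  0.10678439 -0.12011874] -6.882296947346527 372.8125
lug [220.17391304  78.34782609] 23 [0.38839128 0.10790029 0.052     ]
lug [300.97777778  84.62222222] 90 [0.46655891 0.10271109 0.052     ]
```

Call:
step_arm:
  commands:
    - {"travel": [0.022, -0.004, 0], "turn": [0, 0, 8.5]}
    - {"travel": [0.044, -0.008, 0], "turn": [0, 0, 17]}
    - {"travel": [0.066, -0.012, 0], "turn": [0, 0, 25.5]}
    - {"travel": [0.088, -0.016, 0], "turn": [0, 0, 34]}
    - {"travel": [0.109, -0.019, 0], "turn": [0, 0, 42.5]}

```text
time: 2.45
position: [0.4282, 0.1039, 0.2365]
tool_rot: [-2.88, -1.254, 0.0]
ft_force: [-0.3, 0.0, 0.7]
grip_width: 1.001
grip_force: 0.0
```

Call:
step_arm:
  commands:
    - {"travel": [0, 0, 0], "turn": [0, 0, 8.5]}
    - {"travel": [0, 0, 0], "turn": [0, 0, 17]}
    - {"travel": [0, 0, 0], "turn": [0, 0, 25.5]}
    - {"travel": [0, 0, 0], "turn": [0, 0, 34]}
    - {"travel": [0, 0, 0.02], "turn": [0, 0, 42.5]}

```text
time: 2.95
position: [0.4303, 0.1034, 0.2185]
tool_rot: [-3.138, -0.124, -0.008]
ft_force: [0.8, -0.0, -0.5]
grip_width: 0.997
grip_force: 0.0
```

Call:
step_arm:
  commands:
    - {"travel": [0, 0, 0.02], "turn": [0, 0, 8]}
    - {"travel": [0, 0, 0.04], "turn": [0, 0, 11.6]}
    - {"travel": [0, 0, 0.04], "turn": [0, 0, 11.6]}
    - {"travel": [0, 0, 0.04], "turn": [0, 0, 11.6]}

```text
time: 3.35
position: [0.4283, 0.1034, 0.1767]
tool_rot: [-3.136, 0.18, 0.001]
ft_force: [0.4, -0.3, 0.8]
grip_width: 0.997
grip_force: 0.0
```

Run:
```python
from h import *
s=ctrl.get_state(); im=ctrl.get_image('wrist'); cv2.imwrite('pics/w3.png',im[:,:,::-1])
R=Rn.from_rotvec(s['tool_rot']).as_matrix(); print(s['position'],'tool x yaw',np.degrees(np.arctan2(R[1,0],R[0,0])),s['joint_positions'])
print('bar ends expected',proj(cam('wrist',s),[[.428+.033*np.cos(-.115)*k,.1055+.033*np.sin(-.115)*k,.112] for k in(-1,1)]))
```

```text
[0.42831414 0.10335659 0.17674095] tool x yaw -6.577808885235016 [ 0.10359555 -0.07464373 -0.381159    2.00882111 -0.02997181  1.20269872
 -1.95140129]
bar ends expected [[275.03985423 267.84272571]
 [275.022668   176.84396692]]
```

View pics/w3.png

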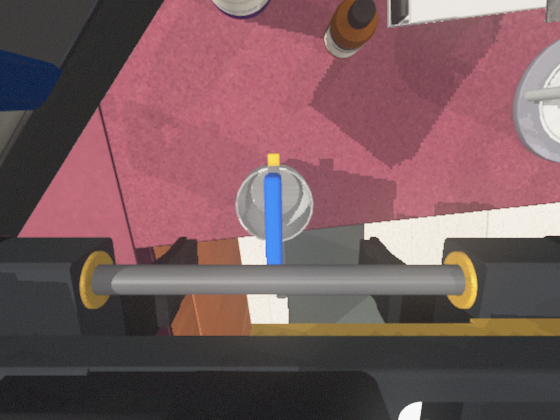

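Call:
step_arm:
  commands:
    - {"travel": [0, -0.002, 0.03], "turn": [0, 0, 0]}
    - {"travel": [0, -0.002, 0.06], "turn": [0, 0, 0]}
    - {"travel": [0, -0.002, 0.08], "turn": [0, 0, 0]}
    - {"travel": [0, -0.002, 0.08], "turn": [0, 0, 0]}

```text
time: 3.8
position: [0.4271, 0.1055, 0.0952]
tool_rot: [3.136, -0.18, -0.005]
ft_force: [-0.8, -0.0, -0.2]
grip_width: 1.002
grip_force: 0.0
```

Call:
step_arm:
  commands:
    - {"travel": [0, 0, 0], "turn": [0, 0, 0]}
    - {"travel": [0, 0, 0], "turn": [0, 0, 0]}
    - {"travel": [0, 0, 0], "turn": [0, 0, 0]}
    - {"travel": [0, 0, 0], "turn": [0, 0, 0]}
    - {"travel": [0, 0, 0], "turn": [0, 0, 0]}
  gripper: 0
  force: 30

```text
time: 4.3
position: [0.4286, 0.106, 0.0971]
tool_rot: [-3.136, 0.181, -0.002]
ft_force: [-0.8, 0.1, -0.4]
grip_width: 0.63
grip_force: 0.0
```

Call:
step_arm:
  commands:
    - {"travel": [0, 0, 0], "turn": [0, 0, 0]}
    - {"travel": [0, 0, 0], "turn": [0, 0, 0]}
    - {"travel": [0, 0, 0], "turn": [0, 0, 0]}

```text
time: 4.6
position: [0.4282, 0.1059, 0.0965]
tool_rot: [3.136, -0.181, 0.0]
ft_force: [-0.6, -0.1, -0.3]
grip_width: 0.36
grip_force: 0.0
```

Call:
step_arm:
  commands:
    - {"travel": [0, 0, 0], "turn": [0, 0, 0]}
    - {"travel": [0, 0, 0], "turn": [0, 0, 0]}
    - {"travel": [0, 0, 0], "turn": [0, 0, 0]}
    - {"travel": [0, 0, 0], "turn": [0, 0, 0]}
    - {"travel": [0, 0, 0], "turn": [0, 0, 0]}

```text
time: 5.1
position: [0.4282, 0.1059, 0.0964]
tool_rot: [3.136, -0.181, -0.0]
ft_force: [-0.2, -0.9, -0.5]
grip_width: 0.135
grip_force: 29.9
```

Call:
step_arm:
  commands:
    - {"travel": [0, 0, -0.02], "turn": [0, 0, 0]}
    - {"travel": [0, 0, -0.05], "turn": [0, 0, 0]}
    - {"travel": [0, 0, -0.08], "turn": [0, 0, 0]}
    - {"travel": [0, 0, -0.11], "turn": [0, 0, 0]}
    - {"travel": [0, 0, -0.11], "turn": [0, 0, 0]}

```text
time: 5.6
position: [0.4307, 0.1066, 0.2105]
tool_rot: [-3.135, 0.181, -0.012]
ft_force: [1.0, -0.1, -1.3]
grip_width: 0.133
grip_force: 29.9
```

Call:
step_arm:
  commands:
    - {"travel": [0.01, 0.032, -0.01], "turn": [0, 0, -5]}
    - {"travel": [0.02, 0.064, -0.012], "turn": [0, 0, -10]}
    - {"travel": [0.03, 0.096, -0.012], "turn": [0, 0, -15]}
    - {"travel": [0.04, 0.128, -0.012], "turn": [0, 0, -20]}
    - {"travel": [0.05, 0.16, -0.012], "turn": [0, 0, -25]}

```text
time: 6.1
position: [0.4589, -0.06, 0.2173]
tool_rot: [-3.1, -0.508, 0.003]
ft_force: [1.3, -0.3, -3.0]
grip_width: 0.138
grip_force: 29.9
```

```bash
cat > g.py <<'E'
from h import *
s=ctrl.get_state(); R=Rn.from_rotvec(s['tool_rot']).as_matrix(); d=np.array([.4845,-.1883,0])-s['position']
yaw=np.degrees(np.arctan2(R[1,0],R[0,0]))
print(s['time'],s['position'].round(4),'yaw',yaw.round(2),'tool dxy',(R.T@[d[0],d[1],0]).round(4),'turn to slot',yaw-35.23,'tilt',(R[:2,2]).round(4),s['joint_positions'].round(2),s['ft_force'].round(2),s['torque'].round(2))
E
python3 g.py
```

```text
6.1 [ 0.4589 -0.06    0.2173] yaw 18.61 tool dxy [-0.0166  0.1297 -0.    ] turn to slot -16.61534888170695 tilt [-0.0018 -0.    ] [ 0.24 -0.06 -0.16  1.91 -0.01  1.29 -1.16] [ 1.27 -0.26 -2.98] [0.12 0.12 0.02]
```

Call:
step_arm:
  commands:
    - {"travel": [-0.004, 0.032, 0], "turn": [0, 0, -5]}
    - {"travel": [-0.008, 0.064, 0], "turn": [0, 0, -10]}
    - {"travel": [-0.012, 0.096, 0], "turn": [0, 0, -15]}
    - {"travel": [-0.0166, 0.13, 0], "turn": [0, 0, -16.6]}
    - {"travel": [-0.0166, 0.13, 0], "turn": [0, 0, -16.6]}

```text
time: 6.6
position: [0.4836, -0.193, 0.2168]
tool_rot: [2.998, 0.934, -0.005]
ft_force: [-0.7, 0.1, -2.9]
grip_width: 0.134
grip_force: 29.9
```

Call:
step_arm:
  commands:
    - {"travel": [0, 0, 0], "turn": [0, 0, 0]}
    - {"travel": [0, 0, 0], "turn": [0, 0, 0]}

```text
time: 6.8
position: [0.4844, -0.1859, 0.2176]
tool_rot: [-2.994, -0.946, 0.002]
ft_force: [0.3, -0.3, -1.1]
grip_width: 0.134
grip_force: 29.9
```

```bash
python3 g.py
python3 - <<'E'
from h import *
s=ctrl.get_state(); im=ctrl.get_image('wrist'); cv2.imwrite('pics/w4.png',im[:,:,::-1])
c=np.array([.4845,-.1883,.0965]); a=np.radians(np.array([54.2,16.3,-163.8,-125.8])); print('pred dots',proj(cam('wrist',s),c+np.c_[.0466*np.cos(a),.0466*np.sin(a),0*a]).round(1))
E
```

```text
6.8 [ 0.4844 -0.1859  0.2176] yaw 35.07 tool dxy [-0.0013  0.002  -0.    ] turn to slot -0.1586962883729015 tilt [-0.0016  0.0011] [ 0.35  0.06 -0.03  1.8   0.    1.29 -0.64] [ 0.34 -0.26 -1.07] [ 0.04  0.09 -0.03]
pred dots [[264.1 154.3]
 [300.6 154.3]
 [265.2 253.4]
 [299.  253.4]]
```

View pics/w4.png

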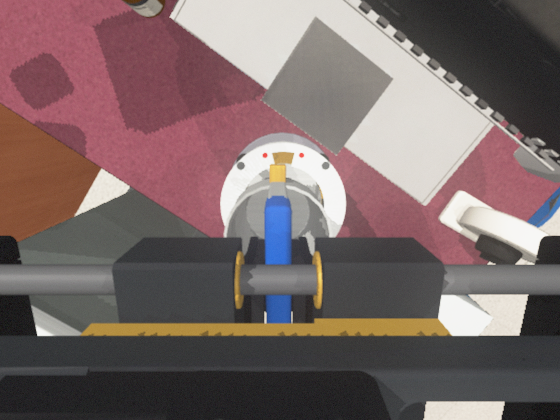

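Run:
```python
from h import *
m=ctrl.camera_model('wrist'); T=np.array(m['T_tool_cam']); Ti=np.linalg.inv(T)
K=np.array([[m['fx'],0,m['cx']],[0,m['fy'],m['cy']],[0,0,1]])
pt=lambda P:proj((K,Ti[:3,:3],Ti[:3,3]),P).round(1).tolist()
ry=lambda uv,z:ray((K,Ti[:3,:3],Ti[:3,3]),uv,z).round(4)
h=cv2.imread('pics/w4.png'); b,g,r=[h[:,:,i].astype(int) for i in range(3)]
bl=(b-r>90)&(b-g>60)
for v in (205,215,225,232,305,312): 
    c=np.flatnonzero(bl[v,230:320])+230; print(v,c.min(),c.max(),ry(((c.min()+c.max())/2,v),-.0156))
ye=((r-b>100)&(g-b>50)).astype(np.uint8); ye[190:]=0; ye[:150]=0; ye[:,:255]=0; ye[:,310:]=0
n,l,st,c=cv2.connectedComponentsWithStats(ye); print(st.tolist(),c.round(1).tolist())
print('lug top corners pred',pt([[x,y,.0444] for x in(.034,.043) for y in(-.005,.005)]),'bar top ends',pt([[x,y,-.0156] for x in(-.033,.033) for y in(-.006,.006)]))
m=((r-g>90)&(r-b>90)).astype(np.uint8); m[170:]=0;m[:140]=0;m[:,:255]=0;m[:,310:]=0
n,l,st,c=cv2.connectedComponentsWithStats(m); q=[c[i] for i in range(1,n) if st[i,4]>5]; print(q,[ry(u,.2176-.0965) for u in q])
```

```text
205 266 286 [ 0.0342 -0.0023 -0.0156]
215 265 290 [ 0.0297 -0.0017 -0.0156]
225 265 290 [ 0.0252 -0.0017 -0.0156]
232 265 289 [ 0.022  -0.0019 -0.0156]
305 267 289 [-0.0136 -0.0014 -0.0156]
312 267 289 [-0.0173 -0.0014 -0.0156]
[[0, 0, 560, 420, 234848], [275, 153, 17, 10, 108], [273, 154, 1, 1, 1], [270, 165, 15, 17, 243]] [[279.5, 209.6], [283.3, 157.3], [273.0, 154.0], [277.0, 172.6]]
lug top corners pred [[272.2, 180.9], [288.7, 180.9], [272.2, 166.0], [288.9, 166.0]] bar top ends [[268.2, 341.1], [293.3, 341.1], [267.3, 207.6], [295.5, 207.7]]
[array([264.53333333, 154.86666667]), array([301.13333333, 154.53333333])] [array([ 0.0423, -0.0127,  0.1211]), array([0.0427, 0.0176, 0.1211])]
```

Call:
step_arm:
  commands:
    - {"travel": [-0.001, 0.004, 0], "turn": [0, 0, 0]}
    - {"travel": [-0.001, 0.004, 0.015], "turn": [0, 0, 0]}
    - {"travel": [-0.001, 0.004, 0.03], "turn": [0, 0, 0]}
    - {"travel": [-0.001, 0.004, 0.043], "turn": [0, 0, 0]}
    - {"travel": [-0.001, 0.004, 0.043], "turn": [0, 0, 0]}

```text
time: 7.35
position: [0.4846, -0.1904, 0.1727]
tool_rot: [-2.993, -0.944, 0.006]
ft_force: [-0.5, 0.2, -1.0]
grip_width: 0.132
grip_force: 29.9
```

Call:
step_arm:
  commands:
    - {"travel": [0, 0, 0.005], "turn": [0, 0, 0]}
    - {"travel": [0, 0, 0.01], "turn": [0, 0, 0]}
    - {"travel": [0, 0, 0.015], "turn": [0, 0, 0]}
    - {"travel": [0, 0, 0.019], "turn": [0, 0, 0]}
    - {"travel": [0, 0, 0.019], "turn": [0, 0, 0]}

```text
time: 7.85
position: [0.4859, -0.1911, 0.156]
tool_rot: [-2.996, -0.945, 0.001]
ft_force: [-0.5, 0.3, -2.1]
grip_width: 0.134
grip_force: 29.9
```

```bash
python3 g.py
python3 - <<'E'
from h import *
im=ctrl.get_image('wrist'); cv2.imwrite('pics/w5.png',cv2.resize(im[100:260,180:380,::-1],None,fx=3,fy=3,interpolation=cv2.INTER_CUBIC))
E
```

```text
7.85 [ 0.4859 -0.1911  0.156 ] yaw 35.0 tool dxy [ 0.0004 -0.0031  0.    ] turn to slot -0.228468811708737 tilt [-0.0008  0.0003] [ 0.35  0.11 -0.03  1.87  0.    1.16 -0.64] [-0.47  0.3  -2.09] [-0.01  0.14  0.07]
```

View pics/w5.png

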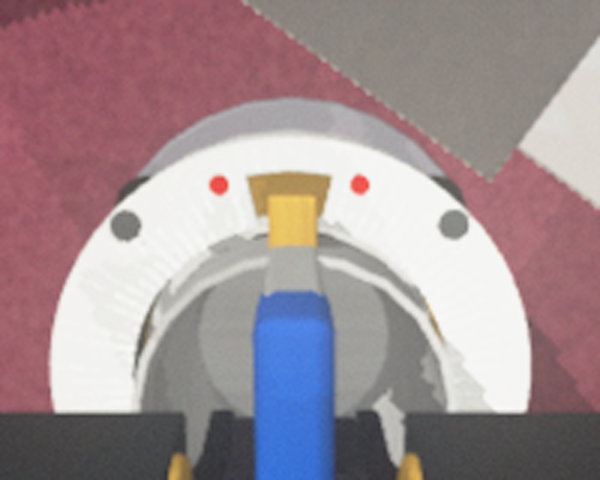

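Call:
step_arm:
  commands:
    - {"travel": [0.001, -0.0008, 0], "turn": [0, 0, 0]}
    - {"travel": [0.001, -0.0008, 0.004], "turn": [0, 0, 0]}
    - {"travel": [0.001, -0.0008, 0.008], "turn": [0, 0, 0]}
    - {"travel": [0.001, -0.0008, 0.01], "turn": [0, 0, 0]}
    - {"travel": [0.001, -0.0008, 0.01], "turn": [0, 0, 0]}

```text
time: 8.4
position: [0.4863, -0.1898, 0.146]
tool_rot: [-2.996, -0.944, 0.001]
ft_force: [-0.3, 1.0, -2.5]
grip_width: 0.135
grip_force: 29.9
```

Call:
step_arm:
  commands:
    - {"travel": [0, 0, 0.002], "turn": [0, 0, 0]}
    - {"travel": [0, 0, 0.004], "turn": [0, 0, 0]}
    - {"travel": [0, 0, 0.006], "turn": [0, 0, 0]}
    - {"travel": [0, 0, 0.006], "turn": [0, 0, 0]}

```text
time: 8.8
position: [0.4865, -0.1899, 0.1402]
tool_rot: [-2.996, -0.945, 0.001]
ft_force: [-0.9, 0.3, -2.2]
grip_width: 0.133
grip_force: 29.9
```

```bash
python3 g.py
```

```text
8.8 [ 0.4865 -0.1899  0.1402] yaw 35.0 tool dxy [-0.0007 -0.0024  0.    ] turn to slot -0.22797625608183836 tilt [-0.0005  0.0002] [ 0.35  0.12 -0.03  1.89  0.    1.13 -0.64] [-0.91  0.27 -2.24] [0.01 0.1  0.02]
```

Call:
step_arm:
  commands:
    - {"travel": [0, 0, 0.002], "turn": [0, 0, 0]}
    - {"travel": [0, 0, 0.004], "turn": [0, 0, 0]}
    - {"travel": [0, 0, 0.006], "turn": [0, 0, 0]}
    - {"travel": [0, 0, 0.006], "turn": [0, 0, 0]}

```text
time: 9.2
position: [0.4864, -0.1898, 0.1342]
tool_rot: [-2.996, -0.945, 0.001]
ft_force: [0.8, -0.9, -3.0]
grip_width: 0.137
grip_force: 29.9
```

Call:
step_arm:
  commands:
    - {"travel": [0, 0, 0.001], "turn": [0, 0, 0]}
    - {"travel": [0, 0, 0.0015], "turn": [0, 0, 0]}
    - {"travel": [0, 0, 0.0015], "turn": [0, 0, 0]}

```text
time: 9.5
position: [0.4866, -0.1899, 0.133]
tool_rot: [-2.996, -0.945, -0.0]
ft_force: [0.0, -0.4, -2.2]
grip_width: 0.134
grip_force: 29.9
```

Call:
step_arm:
  commands:
    - {"travel": [0, 0, 0.0005], "turn": [0, 0, 0]}
    - {"travel": [0, 0, 0.001], "turn": [0, 0, 0]}
    - {"travel": [0, 0, 0.001], "turn": [0, 0, 0]}

```text
time: 9.8
position: [0.4866, -0.1899, 0.132]
tool_rot: [-2.996, -0.945, 0.0]
ft_force: [-0.4, 0.3, -2.7]
grip_width: 0.136
grip_force: 29.9
```

Call:
step_arm:
  commands:
    - {"travel": [0, 0, 0.0005], "turn": [0, 0, 0]}
    - {"travel": [0, 0, 0.0005], "turn": [0, 0, 0]}

```text
time: 10.0
position: [0.4867, -0.19, 0.1317]
tool_rot: [2.996, 0.945, 0.0]
ft_force: [-0.4, -0.2, -0.9]
grip_width: 0.137
grip_force: 29.9
```

Call:
step_arm:
  commands:
    - {"travel": [0, 0, 0.0008], "turn": [0, 0, 0]}
    - {"travel": [0, 0, 0.0008], "turn": [0, 0, 0]}
    - {"travel": [0, 0, 0.0008], "turn": [0, 0, 0]}

```text
time: 10.3
position: [0.4868, -0.19, 0.1312]
tool_rot: [2.996, 0.945, 0.0]
ft_force: [-2.2, 0.6, 2.2]
grip_width: 0.134
grip_force: 29.9
```

```bash
python3 g.py
```

```text
10.3 [ 0.4868 -0.19    0.1312] yaw 35.0 tool dxy [-0.0009 -0.0027 -0.    ] turn to slot -0.22965829958197048 tilt [ 0.0004 -0.0002] [ 0.35  0.13 -0.03  1.9   0.    1.11 -0.64] [-2.22  0.59  2.22] [ 0.1   0.42 -0.02]
```

Call:
step_arm:
  commands:
    - {"travel": [0, 0, 0], "turn": [0, 0, 2]}
    - {"travel": [0, 0, 0], "turn": [0, 0, 5]}
    - {"travel": [0, 0, 0], "turn": [0, 0, 8]}
    - {"travel": [0, 0, 0], "turn": [0, 0, 10]}
    - {"travel": [0, 0, 0], "turn": [0, 0, 10]}

```text
time: 10.8
position: [0.487, -0.1899, 0.1312]
tool_rot: [3.067, 0.68, 0.001]
ft_force: [-0.1, 0.5, 2.6]
grip_width: 0.138
grip_force: 29.9
```

```bash
python3 g.py
```

```text
10.8 [ 0.487  -0.1899  0.1312] yaw 25.01 tool dxy [-0.0016 -0.0025 -0.    ] turn to slot -10.218628078947027 tilt [ 0.0009 -0.0002] [ 0.34  0.13 -0.02  1.9   0.    1.11 -0.82] [-0.11  0.54  2.55] [0.23 0.3  0.01]
```

Free to turn; on to about 30°.

Call:
step_arm:
  commands:
    - {"travel": [0, 0, 0], "turn": [0, 0, 3]}
    - {"travel": [0, 0, 0], "turn": [0, 0, 7]}
    - {"travel": [0, 0, 0], "turn": [0, 0, 11]}
    - {"travel": [0, 0, 0], "turn": [0, 0, 14]}
    - {"travel": [0, 0, 0], "turn": [0, 0, 14]}

```text
time: 11.3
position: [0.4868, -0.1897, 0.1311]
tool_rot: [-3.127, -0.303, -0.001]
ft_force: [-1.1, 1.7, 2.6]
grip_width: 0.14
grip_force: 30.0
```

Call:
step_arm:
  commands:
    - {"travel": [0, 0, 0], "turn": [0, 0, 2]}
    - {"travel": [0, 0, 0], "turn": [0, 0, 4]}
    - {"travel": [0, 0, 0], "turn": [0, 0, 4]}
    - {"travel": [0, 0, 0], "turn": [0, 0, 4]}

```text
time: 11.7
position: [0.4868, -0.1897, 0.131]
tool_rot: [-3.135, -0.195, -0.001]
ft_force: [-1.3, 0.4, 3.6]
grip_width: 0.134
grip_force: 29.9
```

```bash
python3 g.py
```

```text
11.7 [ 0.4868 -0.1897  0.131 ] yaw 7.11 tool dxy [-0.0022 -0.0017 -0.    ] turn to slot -28.117196739025978 tilt [0.0005 0.0002] [ 0.32  0.13  0.    1.9  -0.    1.11 -1.13] [-1.33  0.42  3.64] [0.42 0.39 0.04]
```

Call:
step_arm:
  commands:
    - {"travel": [0, 0, 0], "turn": [0, 0, 2]}
    - {"travel": [0, 0, 0], "turn": [0, 0, 4]}
    - {"travel": [0, 0, 0], "turn": [0, 0, 4]}

```text
time: 12.0
position: [0.4869, -0.1898, 0.1309]
tool_rot: [3.14, 0.084, 0.001]
ft_force: [-0.9, 1.4, 3.9]
grip_width: 0.133
grip_force: 29.9
```

Call:
step_arm:
  commands:
    - {"travel": [0, 0, 0], "turn": [0, 0, 2]}
    - {"travel": [0, 0, 0], "turn": [0, 0, 4]}
    - {"travel": [0, 0, 0], "turn": [0, 0, 4]}

```text
time: 12.3
position: [0.4868, -0.1898, 0.1309]
tool_rot: [-3.141, 0.025, -0.0]
ft_force: [-1.6, 1.5, 3.5]
grip_width: 0.131
grip_force: 29.9
```

```bash
python3 g.py
```

```text
12.3 [ 0.4868 -0.1898  0.1309] yaw -0.91 tool dxy [-0.0023 -0.0015 -0.    ] turn to slot -36.14317315942812 tilt [0.0003 0.0001] [ 0.31  0.13  0.01  1.9  -0.    1.11 -1.26] [-1.59  1.52  3.48] [0.39 0.4  0.06]
```

Call:
step_arm:
  commands:
    - {"travel": [0, 0, 0], "turn": [0, 0, 2]}
    - {"travel": [0, 0, 0], "turn": [0, 0, 4]}
    - {"travel": [0, 0, 0], "turn": [0, 0, 4]}

```text
time: 12.6
position: [0.4867, -0.1901, 0.1308]
tool_rot: [3.138, -0.135, 0.0]
ft_force: [-0.9, 0.9, 2.6]
grip_width: 0.135
grip_force: 29.9
```

Call:
step_arm:
  commands:
    - {"travel": [0, 0, 0], "turn": [0, 0, 2]}
    - {"travel": [0, 0, 0], "turn": [0, 0, 3]}
    - {"travel": [0, 0, 0], "turn": [0, 0, 3]}

```text
time: 12.9
position: [0.4863, -0.19, 0.1301]
tool_rot: [-3.134, 0.218, 0.001]
ft_force: [-0.0, 0.2, -2.2]
grip_width: 0.131
grip_force: 29.9
```

Call:
step_arm:
  commands:
    - {"travel": [0, 0, 0.0005], "turn": [0, 0, 2]}
    - {"travel": [0, 0, 0.001], "turn": [0, 0, 4]}
    - {"travel": [0, 0, 0.002], "turn": [0, 0, 4]}
    - {"travel": [0, 0, 0.002], "turn": [0, 0, 4]}

```text
time: 13.3
position: [0.4862, -0.1899, 0.1281]
tool_rot: [-3.124, 0.326, 0.002]
ft_force: [0.4, 0.8, -1.5]
grip_width: 0.137
grip_force: 29.9
```

```bash
python3 g.py
```

```text
13.3 [ 0.4862 -0.1899  0.1281] yaw -11.92 tool dxy [-0.002  -0.0012  0.    ] turn to slot -47.15231607984147 tilt [-0.001   0.0003] [ 0.3   0.13  0.02  1.9  -0.    1.11 -1.45] [ 0.41  0.83 -1.53] [ 0.07  0.13 -0.02]
```

In the notch with no load; home is TCP z about 0.1262.

Call:
step_arm:
  commands:
    - {"travel": [0, 0, 0.001], "turn": [0, 0, 0]}
    - {"travel": [0, 0, 0.0016], "turn": [0, 0, 0]}
    - {"travel": [0, 0, 0.0016], "turn": [0, 0, 0]}

```text
time: 13.6
position: [0.4866, -0.1899, 0.127]
tool_rot: [-3.124, 0.328, 0.0]
ft_force: [0.4, 0.3, -2.2]
grip_width: 0.133
grip_force: 29.9
```

Call:
step_arm:
  commands:
    - {"travel": [0, 0, 0.0005], "turn": [0, 0, 0]}
    - {"travel": [0, 0, 0.0005], "turn": [0, 0, 0]}

```text
time: 13.8
position: [0.4866, -0.1899, 0.1267]
tool_rot: [3.124, -0.328, -0.0]
ft_force: [-0.3, 0.5, -1.5]
grip_width: 0.136
grip_force: 29.9
```

Call:
step_arm:
  commands:
    - {"travel": [0, 0, 0.0005], "turn": [0, 0, 0]}
    - {"travel": [0, 0, 0.001], "turn": [0, 0, 0]}
    - {"travel": [0, 0, 0.001], "turn": [0, 0, 0]}

```text
time: 14.1
position: [0.4866, -0.1899, 0.1257]
tool_rot: [-3.124, 0.328, 0.0]
ft_force: [-1.4, 1.7, 0.3]
grip_width: 0.132
grip_force: 29.9
```

Call:
step_arm:
  commands:
    - {"travel": [0, 0, 0], "turn": [0, 0, 0]}
    - {"travel": [0, 0, 0], "turn": [0, 0, 0]}
    - {"travel": [0, 0, 0], "turn": [0, 0, 0]}
    - {"travel": [0, 0, 0], "turn": [0, 0, 0]}
    - {"travel": [0, 0, 0], "turn": [0, 0, 0]}
  gripper: 0.6

```text
time: 14.6
position: [0.4868, -0.19, 0.1258]
tool_rot: [3.124, -0.328, 0.001]
ft_force: [-0.3, -0.4, 0.7]
grip_width: 0.501
grip_force: 0.0
```

Call:
step_arm:
  commands:
    - {"travel": [0, 0, -0.005], "turn": [0, 0, 0]}
    - {"travel": [0, 0, -0.02], "turn": [0, 0, 0]}
    - {"travel": [0, 0, -0.05], "turn": [0, 0, 0]}
    - {"travel": [0, 0, -0.09], "turn": [0, 0, 0]}
    - {"travel": [0, 0, -0.12], "turn": [0, 0, 0]}

```text
time: 15.1
position: [0.4871, -0.1901, 0.2484]
tool_rot: [3.124, -0.328, 0.004]
ft_force: [0.3, -0.7, -0.3]
grip_width: 0.597
grip_force: 0.0
```

Call:
step_arm:
  commands:
    - {"travel": [-0.04, 0, 0], "turn": [0, 0, 0]}
    - {"travel": [-0.04, 0, 0], "turn": [0, 0, 0]}
    - {"travel": [-0.04, 0, 0], "turn": [0, 0, 0]}

```text
time: 15.4
position: [0.4473, -0.1817, 0.2462]
tool_rot: [3.124, -0.329, 0.002]
ft_force: [1.2, 0.4, 0.9]
grip_width: 0.596
grip_force: 0.0
```

```bash
python3 g.py
python3 - <<'E'
from h import *
im=ctrl.get_image('side'); a=cv2.resize(im[190:310,190:350,::-1],None,fx=2.5,fy=2.5)
s=ctrl.get_state(); w=ctrl.get_image('wrist')[90:210,200:360,::-1]; cv2.imwrite('pics/end.png',np.hstack([a,cv2.resize(w,None,fx=2.5,fy=2.5)]))
W=cam('wrist',s)
for z in (.142,.148): print(z,proj(W,[[.4866+.033*k*np.cos(np.radians(-12)),-.1899+.033*k*np.sin(np.radians(-12)),z] for k in(-1,1)]).round(1).tolist())
E
```

```text
15.4 [ 0.4473 -0.1817  0.2462] yaw -12.02 tool dxy [ 0.0378 -0.0013  0.0001] turn to slot -47.24883982559727 tilt [ 0.0014 -0.0004] [ 0.3  -0.04  0.03  1.84  0.    1.34 -1.45] [1.18 0.41 0.94] [0.08 0.09 0.02]
0.142 [[277.8, 200.9], [277.9, 115.6]]
0.148 [[277.8, 202.7], [277.9, 115.5]]
```

View pics/end.png

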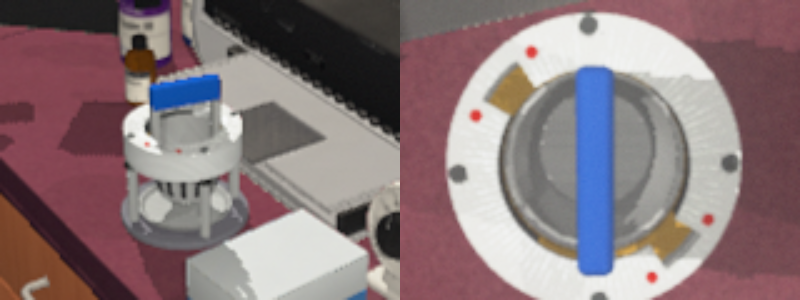

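```bash
python3 -c "
from bench import ctrl
print(ctrl.close_job())"
```

```text
the job is handed in; nothing more can be done
None
```

The basket hangs level in the collar, with both lugs down in the notches about 47° clockwise of the slots. It is released, the robot is clear, and the job was handed in at about 15.5 s; no verdict came back.

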